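Release the bench scale's battery slide with a pin

ROBOT

A 6-joint arm with a two-finger parallel gripper is mounted at the origin on the work surface. World frame = base frame: x ahead of the robot, y to its left, z up, the work surface at z = 0. Lengths are in m, angles in rad, forces in N, time in s.
With the tool pointing down it reaches from about 0.3 to 0.775 m from the base axis. Payload 14.6 kg.
Tool frame: the origin (TCP) lies midway between the tips of the shut fingers; the grasp point (between the pads) lies 19 mm behind it (ctrl.grip_depth is the z of the grasp point in the tool frame, in m); z points along the fingers, y is the line along which they close (so a half turn about z gives the same grasp; the last joint's range is limited). The gripper opens to 94 mm and grips with 3 to 60 N. Pads are 16 mm wide; open, the fingers measure 119 mm over their backs; the gripper's body (75 mm by 177 mm) begins 78 mm behind the grasp point.
Start: joints at [-1.39, 0.3, 1.521, -0, 1.321, -0.067], TCP at [0.135, -0.533, 0.205] pointing down, gripper open.
Joint ranges: [-3.03, 3.03], [-0.79, 2.21], [0.23, 2.52], [-1.04, 4.18], [0, 3.07], [-2.55, 2.55]. Speed limits (rad/s): [2.22, 2.22, 2.57, 3.14, 3.14, 3.14].

INTERFACE

Orientations are given as [roll, pitch, yaw] about the fixed x, y, z axes, in that order (R = Rz(yaw) Ry(pitch) Rx(roll)).
In Python, from station import ctrl gives the robot as it stands. The module is installed in compiled form; this text tells all that it offers.
- The arm moves only by the tool carry_out, never from a script. Its argument "commands" is a list of rows, each a list of 3 entries, a list of its own where there are three numbers: the closure, from 0 (fully open) to 1 (shut), then the shift along the tool's x, y, z in mm, then the turn, a rotation vector about the tool's x, y, z in rad. In form: [[gripper, [tx, ty, tz], [wx, wy, wz]], ...]. A call has 1 to 10 rows; each row shifts and turns the commanded pose from where the row before left it, along the tool's axes as they then stand; what a row does not reach is not made up. A row lasts 1/8 s, in which the tool goes at most 62.5 mm and 10.7 degrees, less where a joint would pass 70% of its speed; a pose out of reach is approached as far as the arm can. A call with a gripper value outside its range is refused whole. The fingers move at their own pace and stop on an object; "squeeze" is the grip in N (left out, the last holds). Time passes only in rows, so rows that do not move let the fingers close. It gives the time, the measured TCP pose, the force, the opening and the grip force at its end, in the units of the state.
- ctrl.get_obs(): the state, without advancing time (a new reading comes with each control period).
- ctrl.camera(name): name is "scene" or "top" or "wrist"; returns a dict with "img" (384x512x3 uint8, blue, green, red), "camera_matrix" (3x3 intrinsics, pixels), "rvec" (rotation vector, rad) and "tvec" (3), from world to camera coordinates, as OpenCV has them. Camera axes: x right, y down, z forward; pixel columns grow to the right and rows downward; lengths in m; the calibration is good to about 2 mm. A picture is of the moment at which its call begins. There is no depth.
- ctrl.hand_in(): hands the job in; it is judged then, once.
Trained networks look in the newest picture that a camera, given by its name, has taken for a name from the list of things; names that differ only in an ending like _2 or _b are one class to them, and where a whole thing is asked for, a point or a joint stands for the part that bears it (a point fixed in the world has none). Each returns a list of dicts, best first, with "score" (0 to 1); they miss things now and then, are a little off and sometimes report something else, mostly with a low value. They report only what shows in the picture. A call takes as long as a camera call.
- ctrl.outline_of(thing, camera): "region" (384x512 bool, what is visible of it).
- ctrl.place_of(thing, camera): "at" ([x, y, z] in m, in world coordinates, good to about 4 mm: a listed point, or the origin of a listed thing).
The state is a dict: "time_s": time; "qpos": joint angles; "joint_vel": joint speeds; "tau": joint torques, N m; "ee_pos": TCP position; "eef_rot": TCP orientation; "force": force on the tool from outside, world axes, zero at the start; "moment": the same for the moment, N m; "grip_width": finger opening in m; "grip_force": force on a finger pad.
Only numpy, scipy, OpenCV 4.12 (cv2) and the standard library are available. Lean on these libraries where they do the work, as an engineer would, in place of code of your own. Each camera call takes 0.05 s, during which the arm holds its last target. There are 200 camera calls.

TASK

Take the pin tool from its wooden rest, press and hold the recessed release button in the scale's battery slide with it, and with the button held down push the slide out of the scale's front until it locks in its open position, never forcing the pin against the scale. Then put the pin tool back in its rest, fully home and upright, and leave the other things on the bench where they are.

Things in the scene. Friction and masses are not known exactly. Their poses are not given: they have to be found in the camera images.
- scale: White bench scale, fixed, 200 (x) x 170 (y) mm. Origin: centre of its underside; front faces its own -x. Front half (x -100 to 0): deck 50 mm high, screen on the right (-y), grey battery slide in the left part (centre line y +41), the slide's top 47 mm up. Rear half: block 60 mm high with a round steel pan, 110 mm diameter, top 72 mm up, centred at x +50.
- battery_slide (a joint): Grey battery slide, 88 (x) x 60 (y) mm, moving level to the scale's own -x, out of its front. Metres: 0 shut, end stop 0.045. It slides at 3 to 4 N and is locked while the button is up. Latch teeth every 8 mm catch it again wherever the button is let up early; beyond 0.039 it is past the last tooth and a button let up there locks it open.
- recess (a point): Centre of the mouth of the hole in the slide's top (moves with the slide; axes as the scale's, z up). Upright round hole, 8.5 mm diameter, in a 10 mm thick plate; the black 7 mm release button stands inside, its resting top somewhere between 5 and 17 mm below the mouth (differs from start to start, to be felt). 20 mm behind the slide's centre (scale x -35, y +41 when shut).
- pin: Pin tool, loose, 50 to 80 g, upright in its rest. Origin at the tip of the pin, z up along the tool. Round steel pin 5 mm diameter and 45 mm long, then a round collar 24 mm diameter (45 to 51 mm up), then a square aluminium handle 16 x 16 mm (faces across its x and y axes, 51 to 111 mm up).
- pin_tip (a point): The tip of the pin (origin of the tool).
- pin_collar (a point): Centre of the underside of the tool's collar, 45 mm above the tip. It rests on the top of the wooden rest when home.
- rest_hole0 (a point): Centre of the mouth of the hole in the top of the wooden rest, a fixed 70 x 70 mm block 58 mm high; round upright hole 9 mm diameter, 52 mm deep.
- can: Bystander: spray can, 52 mm diameter, 150 mm high, loose; origin at the centre of its underside. It stands on one side of the scale, the rest on the other, either way round.
- carton: Bystander: open cardboard box 100 x 120 x 70 mm beyond the scale, loose; origin at the centre of its underside.
- adapter: Bystander: black power adapter 50 x 80 x 30 mm beyond the scale, loose; origin at the centre of its underside.
- slide_front (a point): Middle of the slide's front face (moves with it). On the button: from rest it goes down 5 mm to a hard stop and frees the slide at 3.5 to 4 mm; its spring takes 2 to 4 N at first and 3 to 5 N at the stop. Hold it on the stop with about 6 to 11 N; more than 16 N of pin on scale counts as forcing.

How it is judged:
On the way, in this order (a step that is already met when the one before it is completed fails the run):
1. the pin is lifted out of its rest (z of pin_tip in the frame of rest_hole0 above 0.005 m), for 0.1 s.
2. the pin is in the recess, on the button, and the slide has begun to move out (value of joint battery_slide between 0.008 and 0.03 m and z of pin_tip in the frame of recess below -0.0065 m and horizontal distance between pin_tip and recess below 0.006 m and contact force between pin and scale above 1 N), for 0.1 s.
3. the slide is out past its last latch tooth, at least 39 mm (value of joint battery_slide above 0.039 m), for 0.1 s.
At the end, for the whole second after the job is handed in: The battery slide stands at least 37 mm out; the pin tool is upright (within 0.08 rad) in the hole of its rest with its collar down on the wood (within 3 mm in height, 5 mm sideways), let go and at rest (value of joint battery_slide above 0.037 m and horizontal distance between pin_collar and rest_hole0 below 0.005 m and z of pin_collar in the frame of rest_hole0 between -0.003 and 0.003 m and angle between pin's own z axis and vertical below 0.08 rad and linear speed of pin below 0.02 m/s); the robot touches nothing.
It fails at once if the pin is forced: more than 16 N between the pin tool and the scale (contact force between pin and scale above 16 N).
It fails at once if the can is moved by more than 20 mm (distance of can from where it was at the start of the episode above 0.02 m).
It fails at once if the carton is moved by more than 20 mm (distance of carton from where it was at the start of the episode above 0.02 m).
It fails at once if the adapter is moved by more than 20 mm (distance of adapter from where it was at the start of the episode above 0.02 m).
It also fails if it takes over 72 s, if anything falls off the work surface, if the arm or the gripper's body presses on something with over 40 N, if the wrist force passes 120 N, or if a joint passes its speed limit or range.

## Working session

There is one attempt and no reset: what is moved stays moved. The work goes in short steps, Python scripts to look and compute and a tool call to move; the robot and the scene stay as the last step left them, time stands still between calls to the robot, and variables do not carry over. Pictures are saved under pics/ and viewed, at most 10 in all, crops included, and the job is handed in when it is done.

Besides the shell and the picture viewer there is one more tool, called after "Request:" as name(argument=value, ...), one argument or row to a line, values as JSON. carry_out: Moves the arm, as the interface text tells. Its arguments: {"type":"object","properties":{"commands":{"type":"array","items":{"type":"array"}},"squeeze":{"type":"number"}},"required":["commands"]}

```bash
mkdir -p pics; cat > h.py <<'E'
import numpy as np, cv2
from station import ctrl
from scipy.spatial.transform import Rotation as R
def shot(n,f=None):
    c=ctrl.camera(n)
    if f: cv2.imwrite('pics/'+f,c['img'])
    return c
def ray(c,u,v,z):
    "pixel -> world point on plane z"
    K=np.array(c['camera_matrix']);Rm=cv2.Rodrigues(np.array(c['rvec'],float))[0];t=np.array(c['tvec'],float).ravel()
    d=Rm.T@np.linalg.inv(K)@np.array([u,v,1.]);o=-Rm.T@t
    return o+d*(z-o[2])/d[2]
def proj(c,p):
    return cv2.projectPoints(np.array(p,float).reshape(-1,3),np.array(c['rvec'],float),np.array(c['tvec'],float),np.array(c['camera_matrix']),None)[0].reshape(-1,2)
E
python3 - <<'E'
from h import *
np.set_printoptions(precision=4,suppress=True)
cs={n:shot(n,n+'0.png') for n in('scene','top')}
cv2.imwrite('pics/both0.png',cv2.resize(np.vstack([c['img'] for c in cs.values()]),(448,600)) if 0 else np.hstack([cv2.resize(c['img'],(400,300)) for c in cs.values()]))
for th in ['scale','recess','pin','pin_tip','pin_collar','rest_hole0','can','carton','adapter','slide_front']:
  for n in cs:
    print(th,n,[(np.array(d['at']),round(d['score'],2)) for d in ctrl.place_of(th,n)][:2])
o=ctrl.get_obs();print(o)
E
```

```text
scale scene [(array([ 0.5898, -0.0296,  0.0004]), 0.57)]
scale top [(array([ 0.5932, -0.0284,  0.0024]), 0.88), (array([0.5118, 0.0448, 0.0314]), 0.64)]
recess scene [(array([0.5707, 0.0246, 0.0494]), 0.9)]
recess top [(array([0.5691, 0.0234, 0.0413]), 0.92)]
pin scene [(array([ 0.5392, -0.3149,  0.0149]), 0.67), (array([ 0.511 ,  0.2998, -0.0025]), 0.41)]
pin top [(array([ 0.5355, -0.3148,  0.0136]), 0.74)]
pin_tip scene []
pin_tip top []
pin_collar scene [(array([ 0.5362, -0.3161,  0.0554]), 0.68)]
pin_collar top [(array([ 0.5358, -0.3215,  0.0579]), 0.62)]
rest_hole0 scene [(array([ 0.5397, -0.3153,  0.0615]), 0.62), (array([ 0.5332, -0.3159,  0.0563]), 0.45)]
rest_hole0 top [(array([ 0.5392, -0.3193,  0.0552]), 0.9)]
can scene [(array([0.511 , 0.2989, 0.0005]), 0.76)]
can top []
carton scene [(array([ 0.7364, -0.2939,  0.0019]), 0.83)]
carton top [(array([ 0.732 , -0.2981, -0.0011]), 0.58)]
adapter scene [(array([ 0.77  ,  0.2582, -0.0027]), 0.83), (array([ 0.7348, -0.2951,  0.0024]), 0.44)]
adapter top [(array([0.7705, 0.2565, 0.0009]), 0.55), (array([ 0.7317, -0.2929,  0.0021]), 0.52)]
slide_front scene [(array([0.5073, 0.046 , 0.0298]), 0.62)]
slide_front top [(array([0.5124, 0.0475, 0.032 ]), 0.76)]
{'time_s': 1.1, 'qpos': array([-1.3896,  0.2999,  1.521 ,  0.    ,  1.3207, -0.0666]), 'joint_vel': array([ 0.0014, -0.001 , -0.0003,  0.0008, -0.0007,  0.0002]), 'tau': array([  0.0024, -53.166 , -35.291 ,   0.0709,   0.0213,   0.    ]), 'ee_pos': array([ 0.1349, -0.5332,  0.2055]), 'eef_rot': array([3.1415, 0.    , 0.2478]), 'force': array([-0.5564,  0.0245,  0.2758]), 'moment': array([-0.0524, -0.0474,  0.0087]), 'grip_force': 0.0, 'grip_width': 0.09404818432717782}
```

View pics/top0.png

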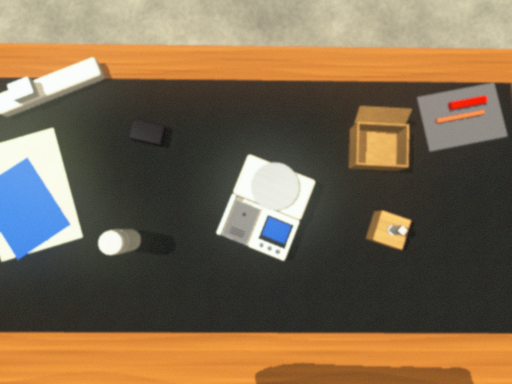

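Request:
carry_out(
  commands=[
    [0,[51,-15,-7],[0,0,0]],
    [0,[51,-15,-7],[0,0,0]],
    [0,[51,-15,-7],[0,0,0]],
    [0,[51,-15,-7],[0,0,0]],
    [0,[51,-15,-7],[0,0,0]],
    [0,[51,-15,-7],[0,0,0]],
    [0,[51,-15,-7],[0,0,0]],
    [0,[51,-15,-7],[0,0,0]],
    [0,[0,0,0],[0,0,0]],
  ],
)

```text
time_s: 2.22
ee_pos: [0.5033, -0.3148, 0.2614]
eef_rot: [-3.142, -0.0, 0.252]
force: [-0.5, 0.3, -0.7]
grip_width: 0.0937
grip_force: 0.0
```

```bash
python3 - <<'E'
from h import *
np.set_printoptions(precision=4,suppress=True)
c=shot('wrist','w1.png')
for th in ['pin','pin_collar','rest_hole0']:
    print(th,[(np.array(d['at']),round(d['score'],2)) for d in ctrl.place_of(th,'wrist')][:2])
o=ctrl.get_obs();print(o['time_s'],o['ee_pos'],o['eef_rot'])
# scale yaw from top outline
t=shot('top')
for th in ['scale']:
    m=ctrl.outline_of(th,'top')[0]['region'].astype(np.uint8)
    ct=max(cv2.findContours(m,0,2)[0],key=cv2.contourArea)
    b=cv2.boxPoints(cv2.minAreaRect(ct)); P=np.array([ray(t,u,v,.05)[:2] for u,v in b]);print(b,P)
    for i in range(4):
        d=P[(i+1)%4]-P[i];print(np.linalg.norm(d),np.degrees(np.arctan2(d[1],d[0])))
E
```

```text
pin [(array([ 0.5414, -0.3202,  0.0094]), 0.57)]
pin_collar [(array([ 0.5385, -0.3177,  0.0548]), 0.51)]
rest_hole0 [(array([ 0.5386, -0.3187,  0.0541]), 0.82)]
2.425 [ 0.5002 -0.3174  0.2613] [-3.1414  0.0003  0.2468]
[[215.3448 233.1379]
 [248.6552 149.862 ]
 [317.4483 177.3793]
 [284.1379 260.6552]] [[ 0.5257  0.0882]
 [ 0.7209  0.0124]
 [ 0.657  -0.1492]
 [ 0.4635 -0.0708]]
0.20943105254756292 -21.225042807348988
0.17382119077548747 -111.58843296634538
0.2087644061585777 157.94701458323618
0.17080158803773798 68.63608451236753
```

View pics/w1.png

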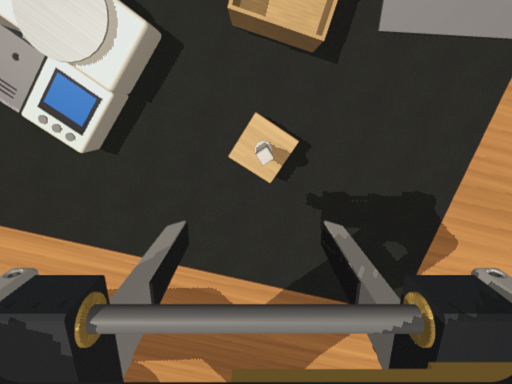

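```bash
python3 - <<'E'
from h import *
c=shot('wrist'); im=c['img']
cv2.imwrite('pics/w1c.png',cv2.resize(im[105:190,220:310],None,fx=6,fy=6,interpolation=cv2.INTER_CUBIC))
g=im[105:190,220:310].astype(int); m=((g.min(2)>175)&(g.max(2)-g.min(2)<25)).astype(np.uint8)
ct=max(cv2.findContours(m,0,2)[0],key=cv2.contourArea)+np.array([220,105])
r=cv2.minAreaRect(ct);b=cv2.boxPoints(r);print(r)
P=np.array([ray(c,u,v,.124)[:2] for u,v in b]);print(P,P.mean(0))
for u,v in b: pass
for i in range(4):
    d=P[(i+1)%4]-P[i];print(np.linalg.norm(d),np.degrees(np.arctan2(d[1],d[0])))
E
```

```text
((262.6922912597656, 152.5384521484375), (12.203404426574707, 12.203404426574707), 56.3099365234375)
[[ 0.53740367 -0.30883022]
 [ 0.54770598 -0.31815692]
 [ 0.53840763 -0.32866913]
 [ 0.52793133 -0.31931785]] [ 0.53786215 -0.31874353]
0.01389693901693759 -42.154610199032284
0.014034456911562715 -131.4936863904593
0.01404276756694304 138.24746492002944
0.014132077509430541 47.91190175262897
```

View pics/w1c.png

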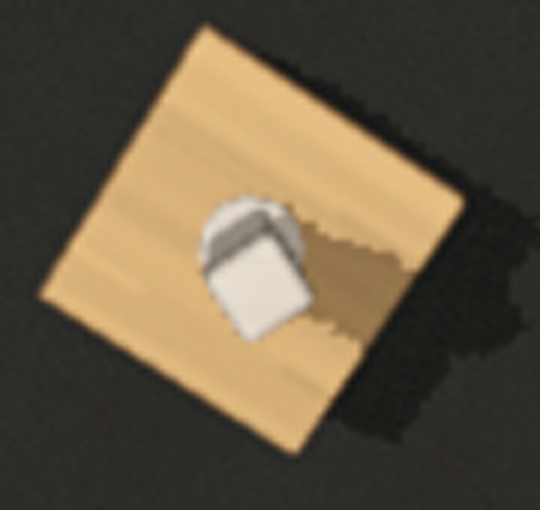

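```bash
python3 - <<'E'
from h import *
np.set_printoptions(precision=4,suppress=True)
c=shot('wrist')
for z,Q in((.124,[(203,272),(252,342),(313,300),(267,233)]),(.058,[(205,25),(465,200),(297,455),(40,295)])):
    P=np.array([ray(c,u/6+220-.4,v/6+105-.4,z)[:2] for u,v in Q]);print(P.mean(0))
    for i in range(4):
        d=P[(i+1)%4]-P[i];print(np.linalg.norm(d),np.degrees(np.arctan2(d[1],d[0]))%90)
print(ctrl.get_obs()['eef_rot'])
E
```

```text
[ 0.5381 -0.3187]
0.016487993524001127 49.21265636458125
0.014211379359309067 49.14597337393228
0.01557913405355357 49.29373681588134
0.014219468719961057 45.48116226203092
[ 0.5376 -0.3192]
0.07047766431036757 71.3928621821461
0.0705790665918909 72.21146030056295
0.0712073933670966 71.77755685971839
0.07105051211890429 71.61883568252014
[ 3.1414 -0.0001  0.2466]
```

Request:
carry_out(
  commands=[
    [0,[36,11,0],[0,0,0]],
    [0,[0,0,25],[0,0,-0.15]],
    [0,[0,0,25],[0,0,-0.15]],
    [0,[0,0,25],[0,0,-0.15]],
    [0,[0,0,25],[0,0,-0.15]],
    [0,[0,0,0],[0,0,0]],
    [0,[0,0,0],[0,0,0]],
  ],
)

```text
time_s: 3.5
ee_pos: [0.5388, -0.319, 0.1627]
eef_rot: [3.14, -0.0, 0.844]
force: [0.8, -0.4, 0.7]
grip_width: 0.094
grip_force: 0.0
```

```bash
python3 - <<'E'
from h import *
np.set_printoptions(precision=4,suppress=True)
c=shot('wrist','w2.png')
for th in ['pin','pin_collar','rest_hole0']:
    print(th,[(np.array(d['at']),round(d['score'],2)) for d in ctrl.place_of(th,'wrist')][:2])
o=ctrl.get_obs();print(o['time_s'],o['ee_pos'],o['eef_rot'],o['force'])
E
```

```text
pin [(array([ 0.5421, -0.3201,  0.0127]), 0.57)]
pin_collar [(array([ 0.5414, -0.3173,  0.0594]), 0.71)]
rest_hole0 [(array([ 0.5373, -0.3184,  0.058 ]), 0.79)]
3.7 [ 0.5388 -0.3188  0.1624] [ 3.1402 -0.0002  0.8464] [ 0.0204  0.2904 -0.2894]
```

View pics/w2.png

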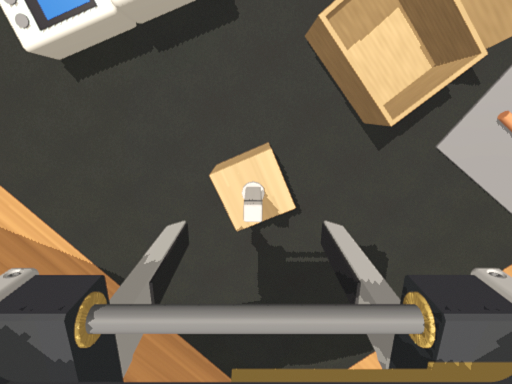

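Request:
carry_out(
  commands=[
    [0,[0,0,31],[0,0,0]],
    [0,[0,0,31],[0,0,0]],
    [0,[0,0,31],[0,0,0]],
    [0,[0,0,0],[0,0,0]],
    [0,[0,0,0],[0,0,0]],
  ],
)

```text
time_s: 4.32
ee_pos: [0.5392, -0.319, 0.0701]
eef_rot: [3.14, -0.0, 0.847]
force: [-0.1, -0.8, -0.3]
grip_width: 0.0937
grip_force: 0.0
```

Request:
carry_out(
  commands=[
    [1,[0,0,0],[0,0,0]],
    [1,[0,0,0],[0,0,0]],
    [1,[0,0,0],[0,0,0]],
    [1,[0,0,0],[0,0,0]],
    [1,[0,0,0],[0,0,0]],
    [1,[0,0,0],[0,0,0]],
  ],
  squeeze=30,
)

```text
time_s: 5.08
ee_pos: [0.5386, -0.3186, 0.0684]
eef_rot: [-3.142, 0.0, 0.848]
force: [0.3, -0.6, -0.5]
grip_width: 0.0376
grip_force: 0.0
```

Request:
carry_out(
  commands=[
    [1,[0,0,0],[0,0,0]],
    [1,[0,0,0],[0,0,0]],
    [1,[0,0,0],[0,0,0]],
    [1,[0,0,0],[0,0,0]],
    [1,[0,0,0],[0,0,0]],
  ],
  squeeze=60,
)

```text
time_s: 5.7
ee_pos: [0.5386, -0.3186, 0.0684]
eef_rot: [-3.142, 0.0, 0.848]
force: [0.4, 0.1, 0.2]
grip_width: 0.016
grip_force: 60.0
```

Request:
carry_out(
  commands=[
    [1,[0,0,-25],[0,0,0]],
    [1,[0,0,-40],[0,0,0]],
    [1,[0,0,-35],[0,0,0]],
    [1,[46,-34,0],[0,0,0]],
    [1,[46,-34,0],[0,0,0]],
    [1,[46,-34,0],[0,0,0]],
    [1,[46,-34,0],[0,0,0]],
    [1,[46,-34,0],[0,0,0]],
    [1,[47,-32,0],[0,0,0]],
  ],
)

```text
time_s: 6.82
ee_pos: [0.5703, 0.0246, 0.1687]
eef_rot: [3.141, -0.0, 0.848]
force: [0.9, 0.0, -0.4]
grip_width: 0.0156
grip_force: 60.0
```

Request:
carry_out(
  commands=[
    [1,[0,0,10],[0,0,-0.116]],
    [1,[0,0,10],[0,0,-0.116]],
    [1,[0,0,10],[0,0,-0.116]],
    [1,[0,0,0],[0,0,0]],
    [1,[0,0,0],[0,0,0]],
  ],
)

```text
time_s: 7.45
ee_pos: [0.5706, 0.0227, 0.1389]
eef_rot: [3.141, -0.0, 1.193]
force: [0.4, 0.3, -0.8]
grip_width: 0.0157
grip_force: 60.0
```

```bash
python3 - <<'E'
from h import *
np.set_printoptions(precision=4,suppress=True)
o=ctrl.get_obs();print(o['time_s'],o['ee_pos'],o['eef_rot'],o['force'],o['grip_width'])
cs=[]
for n in('wrist','scene','top'):
  c=shot(n,n+'3.png')
  for th in ['pin_tip','pin_collar','recess','slide_front']:
    r=[(np.array(d['at']),round(d['score'],2)) for d in ctrl.place_of(th,n)][:1]; print(n,th,r, proj(c,r[0][0]) if r else '')
  print(n,'pred tip',proj(c,o['ee_pos']-[0,0,.0554]))
E
```

```text
7.45 [0.5706 0.0227 0.1389] [ 3.1411 -0.0002  1.1931] [ 0.4098  0.2779 -0.8258] 0.0156532453408028
wrist pin_tip [(array([0.5735, 0.0226, 0.085 ]), 0.58)] [[257.218  205.1264]]
wrist pin_collar [(array([0.5749, 0.0236, 0.1273]), 0.7)] [[259.1064 221.947 ]]
wrist recess [(array([0.5731, 0.0226, 0.0408]), 0.92)] [[256.3926 191.3769]]
wrist slide_front [(array([0.5094, 0.0437, 0.0331]), 0.73)] [[194.2267 192.7559]]
wrist pred tip [[254.1668 205.6415]]
scene pin_tip [(array([0.5733, 0.0237, 0.0846]), 0.41)] [[236.9275 179.7043]]
scene pin_collar [(array([0.5705, 0.0237, 0.1299]), 0.53)] [[234.9798 165.6403]]
scene recess [(array([0.5709, 0.0279, 0.0505]), 0.61)] [[238.2133 187.4547]]
scene slide_front [(array([0.5112, 0.0428, 0.0297]), 0.9)] [[225.8782 176.1532]]
scene pred tip [[235.78   179.6337]]
top pin_tip [] 
top pin_collar [(array([ 0.5399, -0.3179,  0.0581]), 0.62)] [[391.4539 227.9556]]
top recess [] 
top slide_front [] 
top pred tip [[243.8218 213.4917]]
```

View pics/wrist3.png

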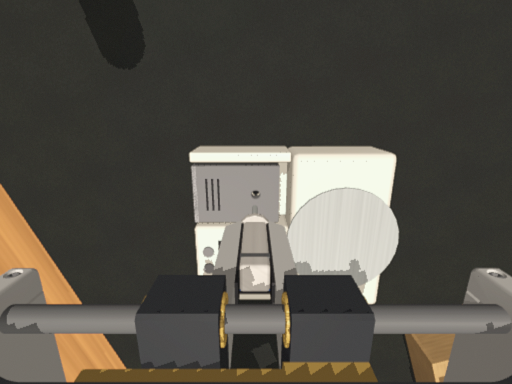

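Request:
carry_out(
  commands=[
    [1,[0,0,14],[0,0,0]],
    [1,[0,0,14],[0,0,0]],
    [1,[0,0,0],[0,0,0]],
    [1,[0,0,0],[0,0,0]],
  ],
)

```text
time_s: 8.7
ee_pos: [0.5705, 0.0227, 0.1105]
eef_rot: [-3.142, 0.0, 1.196]
force: [0.4, -0.4, -0.7]
grip_width: 0.0158
grip_force: 60.0
```

```bash
python3 - <<'E'
from h import *
np.set_printoptions(precision=4,suppress=True)
o=ctrl.get_obs();print(o['time_s'],o['ee_pos'],o['eef_rot'],o['force'])
c=shot('wrist');d=shot('scene')
A=c['img'][170:240,220:290];tu=proj(d,o['ee_pos']-[0,0,.0554])[0];x0,y0=int(tu[0])-35,int(tu[1])-40
B=d['img'][y0:y0+70,x0:x0+70]
print('scene origin',x0,y0)
cv2.imwrite('pics/c4.png',np.hstack([cv2.resize(A,(400,400),interpolation=cv2.INTER_CUBIC),cv2.resize(B,(400,400),interpolation=cv2.INTER_CUBIC)]))
for n,k in(('wrist',c),('scene',d)):
  print(n,'pred tip',proj(k,o['ee_pos']-[0,0,.0554]),'pred mouth below',proj(k,[*o['ee_pos'][:2],.047]))
  for th in ['pin_tip','recess']:
    r=[(np.array(q['at']),round(q['score'],2)) for q in ctrl.place_of(th,n)][:1]; print(n,th,r, proj(k,r[0][0]) if r else '')
E
```

```text
8.7 [0.5705 0.0227 0.1105] [-3.1416  0.      1.1958] [ 0.3675 -0.385  -0.6587]
scene origin 201 147
wrist pred tip [[254.1843 205.6084]] pred mouth below [[254.1831 202.735 ]]
wrist pin_tip [] 
wrist recess [(array([0.5711, 0.019 , 0.0424]), 0.7)] [[256.2071 204.4152]]
scene pred tip [[236.4047 187.419 ]] pred mouth below [[236.5791 189.5614]]
scene pin_tip [(array([0.5716, 0.0248, 0.058 ]), 0.58)] [[237.3193 186.3737]]
scene recess [(array([0.5711, 0.0261, 0.0488]), 0.81)] [[237.7577 188.3941]]
```

View pics/c4.png

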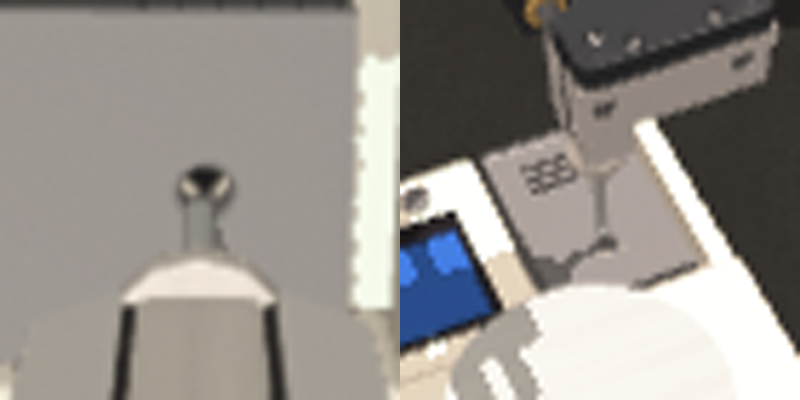

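Request:
carry_out(
  commands=[
    [1,[0,1.2,4.5],[0,0,0]],
    [1,[0,0,0],[0,0,0]],
    [1,[0,0,0],[0,0,0]],
  ],
)

```text
time_s: 9.38
ee_pos: [0.5715, 0.0223, 0.1059]
eef_rot: [-3.141, 0.0, 1.196]
force: [-0.0, -0.1, -1.0]
grip_width: 0.0154
grip_force: 60.0
```

```bash
python3 - <<'E'
from h import *
np.set_printoptions(precision=4,suppress=True)
o=ctrl.get_obs();print(o['time_s'],o['ee_pos'],o['eef_rot'],o['force'])
c=shot('wrist');d=shot('scene')
A=c['img'][185:225,240:280]
B=d['img'][170:210,217:257]
cv2.imwrite('pics/c5.png',np.hstack([cv2.resize(A,(400,400),interpolation=cv2.INTER_CUBIC),cv2.resize(B,(400,400),interpolation=cv2.INTER_CUBIC)]))
s=np.array([-.367,0.93])
tip=o['ee_pos']-[0,0,.0554]; m=np.array([*o['ee_pos'][:2],.047])
ux=np.array([.366,.93,0])*1e-3
for k in(c,d): print(proj(k,[tip,m,m+ux,tip+[0,0,.01],m+4.25*ux,m-4.25*ux]))
E
```

```text
9.375 [0.5715 0.0223 0.1059] [-3.1415  0.      1.1958] [-0.0069 -0.0629 -0.9834]
[[254.2029 205.5951]
 [254.2026 204.3285]
 [254.2037 203.2921]
 [254.2038 209.4166]
 [254.2076 199.9077]
 [254.1976 208.7071]]
[[236.6826 188.9845]
 [236.7573 189.9083]
 [237.1522 189.7642]
 [236.466  186.3067]
 [238.4339 189.2963]
 [235.0767 190.5218]]
```

View pics/c5.png

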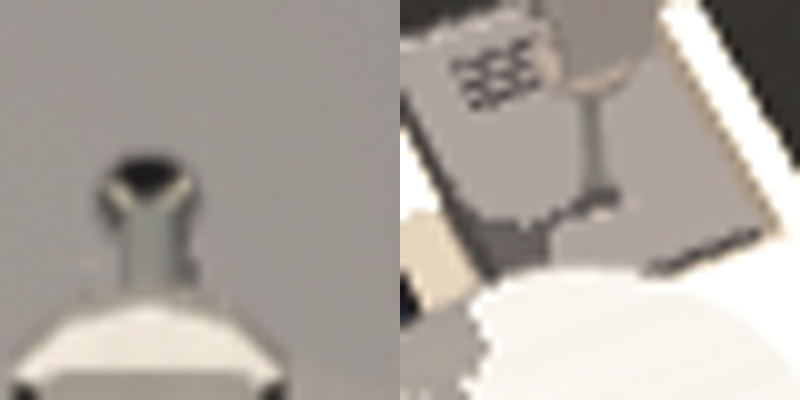

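Request:
carry_out(
  commands=[
    [1,[1.2,0,2],[0,0,0]],
    [1,[0,0,1],[0,0,0]],
    [1,[0,0,0.5],[0,0,0]],
    [1,[0,0,0],[0,0,0]],
  ],
)

```text
time_s: 9.98
ee_pos: [0.572, 0.0234, 0.1024]
eef_rot: [-3.142, -0.0, 1.196]
force: [-0.2, -0.5, -0.7]
grip_width: 0.0157
grip_force: 60.0
```

Request:
carry_out(
  commands=[
    [1,[0,0,0.7],[0,0,0]],
    [1,[0,0,0],[0,0,0]],
  ],
)

```text
time_s: 10.22
ee_pos: [0.572, 0.0234, 0.1017]
eef_rot: [-3.142, -0.0, 1.196]
force: [-0.6, 0.2, 0.9]
grip_width: 0.0156
grip_force: 60.0
```

Request:
carry_out(
  commands=[
    [1,[0,0,0.7],[0,0,0]],
    [1,[0,0,0],[0,0,0]],
  ],
)

```text
time_s: 10.48
ee_pos: [0.5719, 0.0234, 0.101]
eef_rot: [-3.142, 0.0, 1.196]
force: [-0.7, 0.2, -0.8]
grip_width: 0.0155
grip_force: 60.0
```

Request:
carry_out(
  commands=[
    [1,[0,0,0.7],[0,0,0]],
    [1,[0,0,0],[0,0,0]],
  ],
)

```text
time_s: 10.72
ee_pos: [0.5719, 0.0234, 0.1003]
eef_rot: [-3.141, 0.0, 1.196]
force: [-0.2, -0.4, -0.8]
grip_width: 0.0158
grip_force: 60.0
```

Request:
carry_out(
  commands=[
    [1,[0,0,0.7],[0,0,0]],
    [1,[0,0,0],[0,0,0]],
  ],
)

```text
time_s: 10.98
ee_pos: [0.5719, 0.0234, 0.0996]
eef_rot: [-3.142, 0.0, 1.196]
force: [0.5, -1.0, -0.5]
grip_width: 0.0153
grip_force: 60.0
```

Request:
carry_out(
  commands=[
    [1,[0,0,0.8],[0,0,0]],
    [1,[0,0,0],[0,0,0]],
  ],
)

```text
time_s: 11.22
ee_pos: [0.5719, 0.0234, 0.0988]
eef_rot: [-3.141, 0.0, 1.196]
force: [0.5, 0.5, -1.8]
grip_width: 0.0158
grip_force: 60.0
```

Request:
carry_out(
  commands=[
    [1,[0,0,0.8],[0,0,0]],
    [1,[0,0,0],[0,0,0]],
  ],
)

```text
time_s: 11.48
ee_pos: [0.5719, 0.0234, 0.098]
eef_rot: [-3.141, 0.0, 1.196]
force: [-0.1, -0.0, -1.1]
grip_width: 0.0156
grip_force: 60.0
```

Request:
carry_out(
  commands=[
    [1,[0,0,1],[0,0,0]],
    [1,[0,0,0],[0,0,0]],
  ],
)

```text
time_s: 11.72
ee_pos: [0.5719, 0.0234, 0.097]
eef_rot: [-3.141, 0.0, 1.196]
force: [-0.5, -0.1, 0.2]
grip_width: 0.0155
grip_force: 60.0
```

Request:
carry_out(
  commands=[
    [1,[0,0,1],[0,0,0]],
    [1,[0,0,0],[0,0,0]],
  ],
)

```text
time_s: 11.98
ee_pos: [0.5719, 0.0234, 0.096]
eef_rot: [-3.141, 0.0, 1.196]
force: [-0.5, 0.5, -0.2]
grip_width: 0.0157
grip_force: 60.0
```

Request:
carry_out(
  commands=[
    [1,[0,0,1],[0,0,0]],
    [1,[0,0,0],[0,0,0]],
  ],
)

```text
time_s: 12.22
ee_pos: [0.5719, 0.0234, 0.095]
eef_rot: [-3.141, 0.0, 1.196]
force: [0.4, 0.0, -0.8]
grip_width: 0.0162
grip_force: 60.0
```

Request:
carry_out(
  commands=[
    [1,[0,0,1],[0,0,0]],
    [1,[0,0,0],[0,0,0]],
  ],
)

```text
time_s: 12.48
ee_pos: [0.5719, 0.0234, 0.0939]
eef_rot: [-3.141, 0.0, 1.196]
force: [-0.2, 1.1, -0.5]
grip_width: 0.0158
grip_force: 60.0
```

Request:
carry_out(
  commands=[
    [1,[0,0,1],[0,0,0]],
    [1,[0,0,1],[0,0,0]],
    [1,[0,0,0],[0,0,0]],
  ],
)

```text
time_s: 12.85
ee_pos: [0.5719, 0.0234, 0.0919]
eef_rot: [-3.141, 0.0, 1.196]
force: [0.3, -0.7, -1.4]
grip_width: 0.0162
grip_force: 60.0
```

Request:
carry_out(
  commands=[
    [1,[0,0,1],[0,0,0]],
    [1,[0,0,0],[0,0,0]],
  ],
)

```text
time_s: 13.1
ee_pos: [0.5719, 0.0234, 0.091]
eef_rot: [-3.141, 0.0, 1.196]
force: [0.0, 0.3, -1.0]
grip_width: 0.0157
grip_force: 60.0
```

Request:
carry_out(
  commands=[
    [1,[0,0,1],[0,0,0]],
    [1,[0,0,0],[0,0,0]],
  ],
)

```text
time_s: 13.35
ee_pos: [0.5721, 0.0234, 0.0903]
eef_rot: [3.141, -0.0, 1.196]
force: [-0.6, 0.1, 3.9]
grip_width: 0.016
grip_force: 60.0
```

Request:
carry_out(
  commands=[
    [1,[0,0,1],[0,0,0]],
    [1,[0,0,0],[0,0,0]],
  ],
)

```text
time_s: 13.6
ee_pos: [0.5721, 0.0234, 0.0891]
eef_rot: [3.141, -0.0, 1.196]
force: [-0.6, -0.1, 3.2]
grip_width: 0.0158
grip_force: 60.0
```

Request:
carry_out(
  commands=[
    [1,[0,0,1],[0,0,0]],
    [1,[0,0,0],[0,0,0]],
  ],
)

```text
time_s: 13.85
ee_pos: [0.572, 0.0234, 0.088]
eef_rot: [3.141, -0.0, 1.196]
force: [0.4, -0.1, 3.1]
grip_width: 0.0161
grip_force: 60.0
```

Request:
carry_out(
  commands=[
    [1,[0,0,1],[0,0,0]],
    [1,[0,0,0],[0,0,0]],
  ],
)

```text
time_s: 14.1
ee_pos: [0.572, 0.0234, 0.087]
eef_rot: [3.141, -0.0, 1.196]
force: [0.5, -0.8, 2.6]
grip_width: 0.0158
grip_force: 60.0
```

Request:
carry_out(
  commands=[
    [1,[0,0,0.5],[0,0,0]],
    [1,[0,0,0],[0,0,0]],
  ],
)

```text
time_s: 14.35
ee_pos: [0.572, 0.0234, 0.0865]
eef_rot: [3.142, -0.0, 1.196]
force: [-0.3, -0.1, 3.7]
grip_width: 0.0159
grip_force: 60.0
```

Request:
carry_out(
  commands=[
    [1,[0,0,0.4],[0,0,0]],
    [1,[0,0,0],[0,0,0]],
  ],
)

```text
time_s: 14.6
ee_pos: [0.572, 0.0234, 0.0862]
eef_rot: [3.141, -0.0, 1.196]
force: [0.7, 0.8, 3.3]
grip_width: 0.0155
grip_force: 60.0
```

Request:
carry_out(
  commands=[
    [1,[0,0,0.3],[0,0,0]],
    [1,[0,0,0],[0,0,0]],
  ],
)

```text
time_s: 14.85
ee_pos: [0.572, 0.0234, 0.0859]
eef_rot: [3.141, -0.0, 1.196]
force: [0.2, 0.6, 2.4]
grip_width: 0.0155
grip_force: 60.0
```

Request:
carry_out(
  commands=[
    [1,[0,0,0.3],[0,0,0]],
    [1,[0,0,0],[0,0,0]],
  ],
)

```text
time_s: 15.1
ee_pos: [0.572, 0.0234, 0.0856]
eef_rot: [3.142, -0.0, 1.196]
force: [0.9, -0.4, 3.1]
grip_width: 0.0155
grip_force: 60.0
```

Request:
carry_out(
  commands=[
    [1,[0,0,0.3],[0,0,0]],
    [1,[0,0,0],[0,0,0]],
  ],
)

```text
time_s: 15.35
ee_pos: [0.572, 0.0234, 0.0853]
eef_rot: [3.141, -0.0, 1.196]
force: [0.1, 0.8, 3.8]
grip_width: 0.0157
grip_force: 60.0
```

Request:
carry_out(
  commands=[
    [1,[0,0,0.2],[0,0,0]],
    [1,[0,0,0],[0,0,0]],
  ],
)

```text
time_s: 15.6
ee_pos: [0.572, 0.0234, 0.0852]
eef_rot: [3.141, -0.0, 1.196]
force: [0.3, -0.3, 5.1]
grip_width: 0.0157
grip_force: 60.0
```

Request:
carry_out(
  commands=[
    [1,[0,0,0.2],[0,0,0]],
    [1,[0,0,0],[0,0,0]],
  ],
)

```text
time_s: 15.85
ee_pos: [0.5721, 0.0234, 0.0852]
eef_rot: [3.141, -0.0, 1.196]
force: [-0.9, 0.9, 7.0]
grip_width: 0.016
grip_force: 60.0
```

```bash
python3 - <<'E'
from h import *
f=[]
for i in range(4): ctrl.camera('top'); o=ctrl.get_obs(); f.append(o['force'])
print(np.mean(f,0),o['ee_pos'])
E
```

```text
[-0.40496587  0.0730779   6.3456043 ] [0.57204532 0.02340518 0.08514885]
```

Request:
carry_out(
  commands=[
    [1,[0,-1,0.1],[0,0,0]],
    [1,[0,-1,0],[0,0,0]],
    [1,[0,-1,0],[0,0,0]],
    [1,[0,0,0],[0,0,0]],
  ],
)

```text
time_s: 16.55
ee_pos: [0.5698, 0.0243, 0.0852]
eef_rot: [3.14, -0.0, 1.196]
force: [4.1, -1.8, 5.1]
grip_width: 0.0159
grip_force: 60.0
```

Request:
carry_out(
  commands=[
    [1,[0,-1,0],[0,0,0]],
    [1,[0,-1,0],[0,0,0]],
    [1,[0,0,0],[0,0,0]],
  ],
)

```text
time_s: 16.92
ee_pos: [0.5679, 0.0251, 0.0852]
eef_rot: [3.14, -0.0, 1.196]
force: [3.3, -1.7, 5.0]
grip_width: 0.0157
grip_force: 60.0
```

Request:
carry_out(
  commands=[
    [1,[0,-1,0.2],[0,0,0]],
    [1,[0,-1.5,0.1],[0,0,0]],
    [1,[0,-1.5,0],[0,0,0]],
    [1,[0,-1.5,0],[0,0,0]],
    [1,[0,-1.5,0],[0,0,0]],
  ],
)

```text
time_s: 17.55
ee_pos: [0.5617, 0.0275, 0.0851]
eef_rot: [3.139, -0.0, 1.196]
force: [4.0, -2.1, 6.9]
grip_width: 0.016
grip_force: 60.0
```

```bash
python3 - <<'E'
from h import *
f=[]
for i in range(3):
  c=shot('top'); o=ctrl.get_obs(); f.append(o['force'])
print(np.mean(f,0),o['ee_pos'])
for n in('wrist','scene'):
  shot(n)
  for th in('slide_front','recess'): print(n,th,[(np.round(d['at'],4),round(d['score'],2)) for d in ctrl.place_of(th,n)][:1])
E
```

```text
[ 4.20409918 -2.37088374  6.99001928] [0.56159304 0.02756474 0.08512281]
wrist slide_front [(array([0.5006, 0.0457, 0.0325]), 0.79)]
wrist recess [(array([0.5637, 0.0275, 0.0439]), 0.63)]
scene slide_front [(array([0.5032, 0.049 , 0.0294]), 0.84)]
scene recess [(array([0.5621, 0.0281, 0.049 ]), 0.93)]
```

Request:
carry_out(
  commands=[
    [1,[0,-1.5,0],[0,0,0]],
    [1,[0,-1.5,0],[0,0,0]],
    [1,[0,-1.5,0],[0,0,0]],
    [1,[0,-1.5,0],[0,0,0]],
    [1,[0,-1.5,0],[0,0,0]],
    [1,[0,-1.5,0],[0,0,0]],
  ],
)

```text
time_s: 18.75
ee_pos: [0.5533, 0.0308, 0.0852]
eef_rot: [3.139, -0.001, 1.196]
force: [4.7, -2.6, 6.6]
grip_width: 0.0157
grip_force: 60.0
```

Request:
carry_out(
  commands=[
    [1,[0,-1.5,0],[0,0,0]],
    [1,[0,-1.5,0],[0,0,0]],
    [1,[0,-1.5,0],[0,0,0]],
    [1,[0,-1.5,0],[0,0,0]],
    [1,[0,-1.5,0],[0,0,0]],
    [1,[0,-1.5,0],[0,0,0]],
  ],
)

```text
time_s: 19.5
ee_pos: [0.545, 0.0341, 0.0852]
eef_rot: [3.139, -0.001, 1.196]
force: [4.5, -2.2, 6.0]
grip_width: 0.0158
grip_force: 60.0
```

Request:
carry_out(
  commands=[
    [1,[0,-1.5,0.1],[0,0,0]],
    [1,[0,-1.5,0],[0,0,0]],
    [1,[0,-1.5,0],[0,0,0]],
    [1,[0,-1.5,0],[0,0,0]],
    [1,[0,-1.5,0],[0,0,0]],
    [1,[0,-1.5,0],[0,0,0]],
    [1,[0,-1.5,0],[0,0,0]],
    [1,[0,-1.5,0],[0,0,0]],
  ],
)

```text
time_s: 20.5
ee_pos: [0.5339, 0.0385, 0.0851]
eef_rot: [3.139, -0.001, 1.196]
force: [4.8, -2.5, 7.2]
grip_width: 0.0156
grip_force: 60.0
```

Request:
carry_out(
  commands=[
    [1,[0,-1,0],[0,0,0]],
    [1,[0,-1,0],[0,0,0]],
    [1,[0,-0.5,0],[0,0,0]],
  ],
)

```text
time_s: 20.88
ee_pos: [0.5315, 0.0394, 0.0851]
eef_rot: [3.139, -0.001, 1.196]
force: [4.7, -2.9, 6.7]
grip_width: 0.0157
grip_force: 60.0
```

```bash
python3 - <<'E'
from h import *
for n in('wrist','scene','top'):
  shot(n)
  for th in('slide_front','recess'): print(n,th,[(np.round(d['at'],4),round(d['score'],2)) for d in ctrl.place_of(th,n)][:1])
o=ctrl.get_obs();print(o['force'],o['ee_pos'],(o['ee_pos'][:2]-[.572,.0234])@[-.93,.3665])
E
```

```text
wrist slide_front [(array([0.471 , 0.0594, 0.0343]), 0.71)]
wrist recess [(array([0.535 , 0.0362, 0.0427]), 0.79)]
scene slide_front [(array([0.4713, 0.0593, 0.0273]), 0.59)]
scene recess [(array([0.5315, 0.0408, 0.0514]), 0.8)]
top slide_front []
top recess []
[ 4.76339654 -3.15947204  7.65433281] [0.53151476 0.03943493 0.08508618] 0.04352807319813057
```

Request:
carry_out(
  commands=[
    [1,[0,-0.5,0],[0,0,0]],
    [1,[0,-0.5,0],[0,0,0]],
  ],
)

```text
time_s: 21.58
ee_pos: [0.5307, 0.0398, 0.0851]
eef_rot: [3.139, -0.001, 1.196]
force: [4.0, -1.7, 6.9]
grip_width: 0.0156
grip_force: 60.0
```

Request:
carry_out(
  commands=[
    [1,[0,-0.4,0],[0,0,0]],
    [1,[0,0,0],[0,0,0]],
  ],
)

```text
time_s: 21.82
ee_pos: [0.5302, 0.0399, 0.0851]
eef_rot: [3.139, -0.001, 1.196]
force: [5.2, -2.8, 7.4]
grip_width: 0.0154
grip_force: 60.0
```

Request:
carry_out(
  commands=[
    [1,[0,0.8,0],[0,0,0]],
    [1,[0,0.5,-0.5],[0,0,0]],
    [1,[0,0,-4],[0,0,0]],
    [1,[0,0,-4],[0,0,0]],
  ],
)

```text
time_s: 22.32
ee_pos: [0.53, 0.0398, 0.0927]
eef_rot: [-3.14, 0.0, 1.196]
force: [-0.1, 0.1, -1.5]
grip_width: 0.0159
grip_force: 60.0
```

Request:
carry_out(
  commands=[
    [1,[0,0,-6],[0,0,0]],
    [1,[0,0,-10],[0,0,0]],
    [1,[0,0,-20],[0,0,0]],
    [1,[0,0,-30],[0,0,0]],
    [1,[0,0,0],[0,0,0]],
    [1,[0,0,0],[0,0,0]],
  ],
)

```text
time_s: 23.08
ee_pos: [0.5301, 0.0397, 0.1582]
eef_rot: [-3.141, 0.0, 1.196]
force: [-0.3, 0.1, -0.1]
grip_width: 0.0155
grip_force: 60.0
```

```bash
python3 - <<'E'
from h import *
np.set_printoptions(precision=4,suppress=True)
o=ctrl.get_obs();print(o['time_s'],o['ee_pos'],o['eef_rot'],o['force'],o['grip_width'])
C={}
for n in('wrist','scene','top'):
  c=C[n]=shot(n)
  print(n,'pred tip',proj(c,o['ee_pos']-[0,0,.0554]))
  for th in('slide_front','recess','pin_tip','pin_collar','rest_hole0'): print(n,th,[(np.round(d['at'],4),round(d['score'],2)) for d in ctrl.place_of(th,n)][:1])
A=C['wrist']['img'][160:240,214:294];d=C['scene']
tu=proj(d,o['ee_pos']-[0,0,.0554])[0];x0,y0=int(tu[0])-40,int(tu[1])-40
B=d['img'][y0:y0+80,x0:x0+80];print(x0,y0)
cv2.imwrite('pics/c6.png',np.hstack([cv2.resize(X,(400,400),interpolation=cv2.INTER_CUBIC) for X in(A,B)]))
E
```

```text
23.075 [0.5301 0.0397 0.1582] [-3.1408  0.0003  1.1958] [-0.2988  0.0918 -0.1418] 0.015482141353874598
wrist pred tip [[254.2322 205.5829]]
wrist slide_front [(array([0.4713, 0.0589, 0.0304]), 0.88)]
wrist recess [(array([0.5327, 0.0382, 0.0448]), 0.89)]
wrist pin_tip [(array([0.5325, 0.0408, 0.1059]), 0.79)]
wrist pin_collar [(array([0.5299, 0.0387, 0.1436]), 0.64)]
wrist rest_hole0 []
scene pred tip [[228.2606 160.6018]]
scene slide_front [(array([0.7712, 0.2566, 0.0002]), 0.68)]
scene recess [(array([0.5315, 0.0424, 0.0484]), 0.83)]
scene pin_tip [(array([0.5301, 0.0405, 0.1062]), 0.45)]
scene pin_collar [(array([0.5299, 0.0407, 0.1482]), 0.55)]
scene rest_hole0 [(array([ 0.5397, -0.3158,  0.0597]), 0.59)]
top pred tip [[235.8461 231.7997]]
top slide_front []
top recess [(array([0.775 , 0.2559, 0.0018]), 0.5)]
top pin_tip []
top pin_collar []
top rest_hole0 [(array([ 0.5413, -0.3137,  0.0566]), 0.92)]
188 120
```

View pics/c6.png

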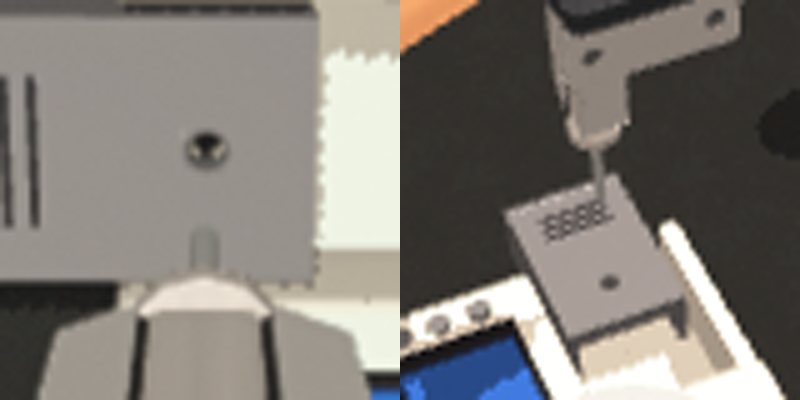

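Request:
carry_out(
  commands=[
    [1,[-47,20,0],[0,0,0]],
    [1,[-47,20,0],[0,0,0]],
    [1,[-47,20,0],[0,0,0]],
    [1,[-47,20,0],[0,0,0]],
    [1,[-47,20,0],[0,0,0]],
    [1,[-47,20,0],[0,0,0]],
    [1,[-48,19,0],[0,0,0]],
  ],
)

```text
time_s: 24.85
ee_pos: [0.5388, -0.3199, 0.1588]
eef_rot: [3.142, -0.0, 1.196]
force: [-0.7, 0.4, -0.6]
grip_width: 0.0157
grip_force: 60.0
```

Request:
carry_out(
  commands=[
    [1,[0,0,0],[0,0,0.116]],
    [1,[0,0,0],[0,0,0.116]],
    [1,[0,0,0],[0,0,0.116]],
    [1,[0,0,0],[0,0,0]],
    [1,[0,0,0],[0,0,0]],
  ],
)

```text
time_s: 25.48
ee_pos: [0.5389, -0.3182, 0.1588]
eef_rot: [-3.142, 0.0, 0.85]
force: [-0.1, -0.3, 0.1]
grip_width: 0.0157
grip_force: 60.0
```

```bash
python3 - <<'E'
from h import *
np.set_printoptions(precision=5,suppress=True)
o=ctrl.get_obs();print(o['ee_pos'],o['eef_rot'])
Rm=R.from_euler('xyz',o['eef_rot']).as_matrix()
print(1e3*Rm.T@(np.array([.5386,-.3186,.0684])-o['ee_pos']))
E
```

```text
[ 0.53893 -0.3182   0.15882] [-3.14151  0.00001  0.85042]
[-0.51838  0.01808 90.41772]
```

Request:
carry_out(
  commands=[
    [1,[-0.5,0,20],[0,0,0]],
    [1,[0,0,20],[0,0,0.002]],
    [1,[0,0,0],[0,0,0]],
    [1,[0,0,0],[0,0,0]],
  ],
)

```text
time_s: 25.98
ee_pos: [0.5389, -0.3188, 0.1198]
eef_rot: [3.141, -0.0, 0.847]
force: [0.4, -0.1, -1.2]
grip_width: 0.0157
grip_force: 60.0
```

```bash
python3 - <<'E'
from h import *
np.set_printoptions(precision=5,suppress=True)
o=ctrl.get_obs();print(o['ee_pos'],o['eef_rot'])
c=shot('wrist');d=shot('scene')
A=c['img'][180:230,230:280]
tu=proj(d,o['ee_pos']-[0,0,.0554])[0];x0,y0=int(tu[0])-25,int(tu[1])-25
B=d['img'][y0:y0+50,x0:x0+50];print(x0,y0,tu)
cv2.imwrite('pics/c7.png',np.hstack([cv2.resize(X,(400,400),interpolation=cv2.INTER_CUBIC) for X in(A,B)]))
E
```

```text
[ 0.53893 -0.31879  0.11979] [ 3.14054 -0.00017  0.84665]
73 251 [ 98.4907  276.65747]
```

View pics/c7.png

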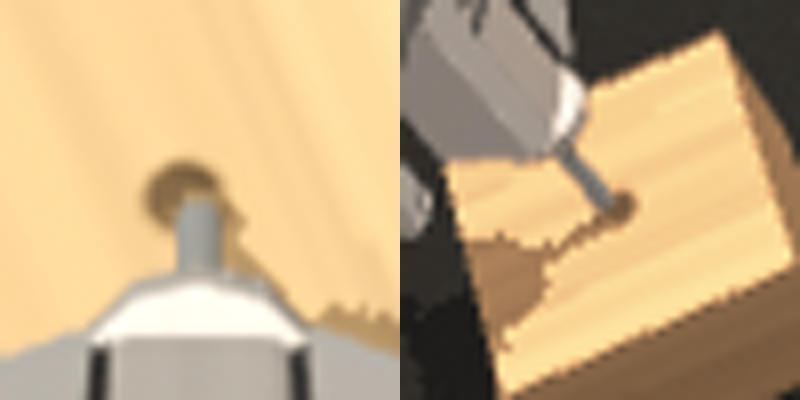

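Request:
carry_out(
  commands=[
    [1,[0.6,-1.6,3],[0,0,0]],
    [1,[0,0,2],[0,0,0]],
    [1,[0,0,1],[0,0,0]],
    [1,[0,0,0.7],[0,0,0]],
    [1,[0,0,0],[0,0,0]],
  ],
)

```text
time_s: 26.7
ee_pos: [0.5378, -0.3171, 0.1121]
eef_rot: [-3.142, 0.0, 0.846]
force: [0.0, -0.4, -1.6]
grip_width: 0.0159
grip_force: 60.0
```

Request:
carry_out(
  commands=[
    [1,[0,0,0.7],[0,0,0]],
    [1,[0,0,0],[0,0,0]],
  ],
)

```text
time_s: 26.95
ee_pos: [0.5378, -0.3171, 0.1114]
eef_rot: [-3.142, 0.0, 0.846]
force: [-0.4, -0.9, -0.8]
grip_width: 0.0157
grip_force: 60.0
```

Request:
carry_out(
  commands=[
    [1,[0,0,1],[0,0,0]],
    [1,[0,0,0],[0,0,0]],
  ],
)

```text
time_s: 27.2
ee_pos: [0.5378, -0.3171, 0.1104]
eef_rot: [-3.141, 0.0, 0.846]
force: [-0.3, 0.1, -1.2]
grip_width: 0.0157
grip_force: 60.0
```

Request:
carry_out(
  commands=[
    [1,[0,0,2],[0,0,0]],
    [1,[0,0,0],[0,0,0]],
  ],
)

```text
time_s: 27.45
ee_pos: [0.5377, -0.3171, 0.1082]
eef_rot: [-3.141, 0.0, 0.846]
force: [0.1, -0.2, -0.5]
grip_width: 0.0156
grip_force: 60.0
```

Request:
carry_out(
  commands=[
    [1,[0,0,4],[0,0,0]],
    [1,[0,0,4],[0,0,0]],
    [1,[0,0,4],[0,0,0]],
    [1,[0,0,0],[0,0,0]],
  ],
)

```text
time_s: 27.95
ee_pos: [0.5376, -0.317, 0.096]
eef_rot: [-3.141, 0.0, 0.846]
force: [-0.1, -1.0, -0.9]
grip_width: 0.0159
grip_force: 60.0
```

Request:
carry_out(
  commands=[
    [1,[0,0,4],[0,0,0]],
    [1,[0,0,4],[0,0,0]],
    [1,[0,0,4],[0,0,0]],
    [1,[0,0,0],[0,0,0]],
  ],
)

```text
time_s: 28.45
ee_pos: [0.5376, -0.317, 0.084]
eef_rot: [-3.141, 0.0, 0.846]
force: [0.6, -0.4, 0.2]
grip_width: 0.0156
grip_force: 60.0
```

Request:
carry_out(
  commands=[
    [1,[0,0,4],[0,0,0]],
    [1,[0,0,4],[0,0,0]],
    [1,[0,0,3],[0,0,0]],
    [1,[0,0,2],[0,0,0]],
    [1,[0,0,0],[0,0,0]],
  ],
)

```text
time_s: 29.08
ee_pos: [0.5378, -0.3171, 0.0713]
eef_rot: [-3.141, 0.0, 0.846]
force: [0.0, 0.7, -1.4]
grip_width: 0.0157
grip_force: 60.0
```

Request:
carry_out(
  commands=[
    [1,[0,0,1.5],[0,0,0]],
    [1,[0,0,0.7],[0,0,0]],
    [1,[0,0,0],[0,0,0]],
  ],
)

```text
time_s: 29.45
ee_pos: [0.5378, -0.3171, 0.0692]
eef_rot: [-3.142, 0.0, 0.846]
force: [0.9, 0.5, -0.5]
grip_width: 0.0152
grip_force: 60.0
```

Request:
carry_out(
  commands=[
    [1,[0,0,0.5],[0,0,0]],
    [1,[0,0,0.2],[0,0,0]],
    [1,[0,0,0],[0,0,0]],
  ],
)

```text
time_s: 29.82
ee_pos: [0.5378, -0.3171, 0.0685]
eef_rot: [-3.142, 0.0, 0.846]
force: [0.5, 0.4, -1.5]
grip_width: 0.0155
grip_force: 60.0
```

Request:
carry_out(
  commands=[
    [1,[0,0,0.3],[0,0,0]],
    [0.78,[0,0,0],[0,0,0]],
    [0.7,[0,0,0],[0,0,0]],
    [0.4,[0,0,0],[0,0,0]],
    [0,[0,0,0],[0,0,0]],
    [0,[0,0,0],[0,0,0]],
    [0,[0,0,0],[0,0,0]],
    [0,[0,0,0],[0,0,0]],
  ],
)

```text
time_s: 30.82
ee_pos: [0.5378, -0.3171, 0.0683]
eef_rot: [-3.142, -0.0, 0.846]
force: [-0.2, 0.5, 0.3]
grip_width: 0.0746
grip_force: 0.0
```

Request:
carry_out(
  commands=[
    [0,[0,0,-15],[0,0,0]],
    [0,[0,0,-40],[0,0,0]],
    [0,[0,0,-40],[0,0,0]],
    [0,[-30,0,-40],[0,0,0]],
    [0,[0,0,0],[0,0,0]],
    [0,[0,0,0],[0,0,0]],
  ],
)

```text
time_s: 31.58
ee_pos: [0.5178, -0.3393, 0.2032]
eef_rot: [-3.141, -0.0, 0.846]
force: [-0.5, -0.6, -0.8]
grip_width: 0.0939
grip_force: 0.0
```

```bash
python3 - <<'E'
from h import *
np.set_printoptions(precision=4,suppress=True)
o=ctrl.get_obs();print(o['time_s'],o['ee_pos'],o['grip_width'],o['force'])
C={}
for n in('wrist','scene','top'):
  c=C[n]=shot(n)
  for th in('slide_front','recess','pin_collar','rest_hole0','can','carton','adapter'): print(n,th,[(np.round(d['at'],4),round(d['score'],2)) for d in ctrl.place_of(th,n)][:1])
u,v=proj(C['wrist'],[.5378,-.319,.08])[0].astype(int);A=C['wrist']['img'][v-40:v+40,u-40:u+40]
u,v=proj(C['scene'],[.5378,-.319,.08])[0].astype(int);B=C['scene']['img'][v-40:v+40,u-40:u+40]
cv2.imwrite('pics/c8.png',np.hstack([cv2.resize(X,(400,400),interpolation=cv2.INTER_CUBIC) for X in(A,B)]))
E
```

```text
31.575 [ 0.5178 -0.3393  0.2032] 0.0938849410307393 [-0.5288 -0.5714 -0.8027]
wrist slide_front []
wrist recess []
wrist pin_collar [(array([ 0.5414, -0.3174,  0.0564]), 0.7)]
wrist rest_hole0 [(array([ 0.5396, -0.3197,  0.06  ]), 0.92)]
wrist can []
wrist carton [(array([ 0.7349, -0.2953,  0.001 ]), 0.66)]
wrist adapter []
scene slide_front [(array([0.4724, 0.0614, 0.0284]), 0.57)]
scene recess [(array([0.5323, 0.0433, 0.0463]), 0.57)]
scene pin_collar [(array([ 0.5352, -0.3171,  0.0606]), 0.65)]
scene rest_hole0 [(array([ 0.5391, -0.3144,  0.061 ]), 0.98)]
scene can [(array([0.5088, 0.2971, 0.0004]), 0.62)]
scene carton [(array([ 0.7366, -0.2969,  0.0016]), 0.72)]
scene adapter [(array([ 0.7672,  0.2573, -0.0022]), 0.67)]
top slide_front [(array([0.4723, 0.0624, 0.0314]), 0.67)]
top recess [(array([0.529 , 0.0393, 0.0427]), 0.71)]
top pin_collar [(array([ 0.5386, -0.3199,  0.0578]), 0.65)]
top rest_hole0 [(array([ 0.5415, -0.3169,  0.0585]), 0.84)]
top can [(array([ 0.5058,  0.2992, -0.0005]), 0.56)]
top carton [(array([ 0.7346, -0.2957, -0.0018]), 0.66)]
top adapter [(array([0.7713, 0.2575, 0.001 ]), 0.75)]
```

View pics/c8.png

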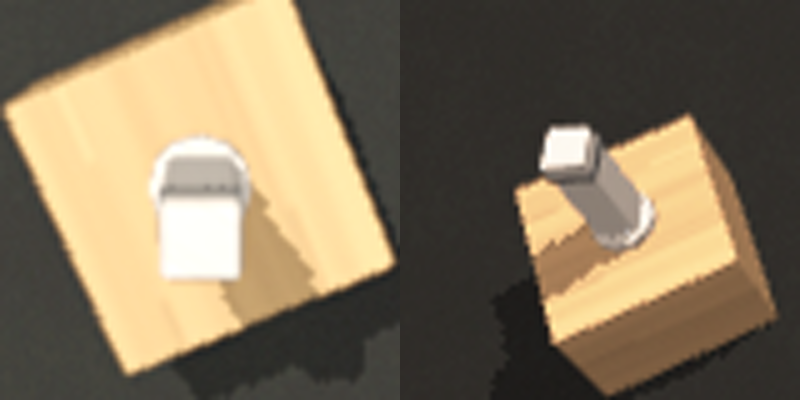

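The crops show the pin upright with its collar on the wood in the middle of the rest. The slide is about 42 mm out and the bystanders have not moved, so I am handing in.

```bash
python3 -c "
from station import ctrl
print(ctrl.hand_in())"
```

```text
the job is handed in; nothing more can be done
None
```

I pushed the battery slide out about 42 mm with the button held and it stayed out. The pin tool is back upright in its rest with its collar down, the can, carton and adapter show no movement beyond camera accuracy, and the job is handed in; no verdict was returned.

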